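# Tip the taro into the hopper, then hold its spring gate open at the mark

### The arm

A 6-joint arm with a two-finger parallel gripper is mounted at the origin on a cart in front of the work surface, level with it; the furniture and walls round the work are solid. World frame = base frame: x ahead of the robot, y to its left, z up, the work surface at z = 0. Lengths are in m, angles in rad, forces in N, time in s.
With the tool pointing down it reaches from about 0.3 to 0.75 m from the base axis. Payload 8.5 kg.
Tool frame: the origin (TCP) lies midway between the tips of the shut fingers; the grasp point (between the pads) lies 19 mm behind it; z points along the fingers, y is the line along which they close (so a half turn about z gives the same grasp; the last joint's range is limited). The gripper opens to 88 mm and grips with 3 to 60 N. Pads are 18 mm wide; open, the fingers measure 123 mm over their backs; the gripper's body (75 mm by 187 mm) begins 45 mm behind the grasp point.
Start: joints at [-1.513, 0.381, 1.297, -0, 1.464, -0.215], TCP at [0.148, -0.53, 0.239] pointing down, gripper open.
Joint ranges: [-3.11, 3.11], [-0.89, 2.33], [0.22, 2.48], [-1.42, 4.56], [0.17, 2.85], [-2.88, 2.88]. Speed limits (rad/s): [2.39, 2.39, 3.14, 3.14, 3.14, 3.14].

### API

Orientations are given as [roll, pitch, yaw] about the fixed x, y, z axes, in that order (R = Rz(yaw) Ry(pitch) Rx(roll)).
In Python, from plant import bot, vision gives the robot as it stands.
- The arm moves only by the shell command python3 -m jog 'ROWS' [FORCE]. ROWS is a JSON object of lists of equal length, an entry for each row: "dp": the shift along the tool's x, y, z in m, a list of three; "turn": the turn, a rotation vector about the tool's x, y, z in rad, a list of three; "fingers": the closure, from -1 (fully open) to 1 (shut). In form: {"dp": [[tx, ty, tz], ...], "turn": [[wx, wy, wz], ...], "fingers": [fingers, ...]}. A call has 1 to 10 rows; each row shifts and turns the commanded pose from where the row before left it, along the tool's axes as they then stand; what a row does not reach is not made up. A row lasts 1/10 s, in which the tool goes at most 50 mm and 8.59 degrees, less where a joint would pass 70% of its speed; a pose out of reach is approached as far as the arm can. A call with a gripper value outside its range is refused whole. The fingers move at their own pace and stop on an object; FORCE is the grip in N (left out, the last holds). Time passes only in rows, so rows that do not move let the fingers close. It gives the time, the measured TCP pose, the force, the opening and the grip force at its end, in the units of the state.
- bot.state(): the state, without advancing time (a new reading comes with each control period).
- vision.grab_frame(name): name is "scene" or "top" or "wrist"; returns a dict with "frame" (400x640x3 uint8, red, green, blue), "fx", "fy", "cx", "cy" (pixels), "R" (3x3) and "t" (3): a world point X has camera coordinates R X + t; the wrist camera has in their place "hand_eye" (4x4, takes a point from camera to tool coordinates, whose origin is the TCP and whose axes are the flange's). Camera axes: x right, y down, z forward; pixel columns grow to the right and rows downward; lengths in m; the calibration is good to about 2 mm. A picture is of the moment at which its call begins: read the wrist's pose just before it. There is no depth.
- bot.close_job(): hands the job in; it is judged then, once.
Trained networks look in a picture, given as the dict that the camera call returned (one of the last four; its "shot" number tells which), for a name from the list of things; names that differ only in an ending like _2 or _b are one class to them, and where a whole thing is asked for, a point or a joint stands for the part that bears it (a point fixed in the world has none). Each returns a list of dicts, best first, with "score" (0 to 1); they miss things now and then, are a little off and sometimes report something else, mostly with a low value. They report only what shows in the picture. A call takes as long as a camera call.
- vision.look_for(picture, name): "bbox" ([centre column, centre row, width, height] in pixels, round what is visible of it).
- vision.tip_of(picture, name): "xy" ([column, row] in pixels: a listed point, or the origin of a listed thing).
The state is a dict: "t": time; "qpos": joint angles; "joint_vel": joint speeds; "tau": joint torques, N m; "tcp_pos": TCP position; "ee_rot": TCP orientation; "force": force on the tool from outside, world axes, zero at the start; "torque": the same for the moment, N m; "finger_gap": finger opening in m; "grip_force": force on a finger pad.
Only numpy, scipy, OpenCV 4.12 (cv2) and the standard library are available. Lean on these libraries where they do the work, as an engineer would, in place of code of your own. Each camera call takes 0.05 s, during which the arm holds its last target. There are 200 camera calls.

### The job

With the gate shut, lift the loading tray by its black handle so that the two taro pieces slide into the green hopper (never touch the pieces with the fingers), then lower the tray back onto its rest. Then pull the yellow grip of the spring gate out until the black line beside it meets the red mark clipped on the rails, never as far as the end stop, so that both pieces drop into the pan below. Finish while still holding the gate at the mark, with the red mark, the calculator, marker, tape roll and spice jar left where they were.

Things in the scene. Friction and masses are not known exactly. Their poses are not given: they have to be found in the camera images.
- hopper: Fixed green and steel hopper. Origin on the table under its throat; x from front to back wall, y away from the tray, z up; yaw -0.12 to 0.34 rad. Open top, inside 95 (x) by 154 mm (y); wall tops: front z 180, back 200, +y 225, -y 148 mm. Pan floor at z 6. Front wall's outer face at x -58. Two rails at y +-44, top z 75, run forward to x -240 mm, where a dark cross bar (top z 72) joins them.
- mark (a point): The red mark: a stiff clip with a 6 mm wide saddle over each rail (tops at z 77 mm), set at a different place each time, x between -222 and -198 mm in the hopper's frame. The point is midway between the rails, y 0, z 80 mm. It stays where it is set.
- gate (a joint): How far the gate is pulled out, m: 0 shut, end stop at 0.130; the red mark asks for 0.090 to 0.114, as it is set. It slides straight along the hopper's -x. A spring pulls it shut: about 3 N when shut and 8.5 to 10 N at the mark; 0.3 kg. It does not stay open by itself.
- gate_grip (a point): Point in the gate's yellow upright grip (24 mm along the pull, 12 mm across, top at z 124 mm), 16 mm below its top, at z 108 mm; with the gate shut at x -108, y 0 in the hopper's frame, 50 mm before the front wall. The gate's plate, also the throat's bottom, has its top at z 80 mm. Pinch the grip from above, closing along the hopper's y.
- gate_line (a point): Middle of the black line across the gate's plate, under the grip's centre: x -108, y 0, z 80 mm in the hopper's frame with the gate shut. It moves out with the gate; at the mark it has the same x in the hopper's frame as the red mark.
- tray (a joint): Angle of the loading tray, rad: 0 level on its rest, grows as the handle end is lifted, stop at 1.1. Under its own weight it falls back to 0 when let go; the handle takes about 3 N to lift. The pieces slide off reliably from about 0.85.
- tray_hinge (a point): Middle of the tray's hinge, at x 0, y -81, z 150 mm in the hopper's frame; its axis runs along the hopper's x. The level steel tray reaches from here 194 mm to the hopper's -y; 92 mm wide, floor 2 mm above the hinge, side walls to 32 mm above it, open at the hinge end.
- tray_handle (a point): Point on the axis of the tray's black round handle (16 mm thick, 52 mm long, along the hopper's -y from the tray's outer end), 22 mm from its tip; 224 mm out from the hinge and 12 mm above it when level (z 162 mm). Pinched across (closing along the hopper's x) by an upright gripper, it can turn between the pads while the point moves on an arc about the hinge.
- calculator: Pocket calculator, 110 x 68 x 17 mm, bystander; origin under its centre.
- marker: Red and white marker pen, 135 mm long, 16 mm thick, bystander; origin under its middle.
- tape_roll: Brown tape roll, 96 mm across, 48 mm high, bystander; origin under its centre.
- pepper_jar: Spice jar, 44 mm across, 96 mm high, bystander; origin under its centre.
- taro_a_mid (a point): Centre of mass of a speckled cut taro piece, 46 x 51 x 47 mm, about 60 g, one of two that lie in a row on the tray at the start, either one first.
- taro_b_mid (a point): Centre of mass of a speckled cut taro piece, 40 x 66 x 50 mm, about 60 g, one of two that lie in a row on the tray at the start, either one first.

How it is judged:
By the outcome, as a careful person would: the job done as asked, in the order asked, and still so for the second after the job is handed in, while the arm keeps its last pose, push and grip.
It also fails if it takes over 58 s, if anything falls off the work surface, if the arm or the gripper's body presses on something with over 40 N, if the wrist force passes 120 N, or if a joint passes its speed limit or range.

## Working session

There is one attempt and no reset: what is moved stays moved. The work goes in short steps, Python scripts to look and compute and a shell command to move; the robot and the scene stay as the last step left them, time stands still between calls to the robot, and variables do not carry over. Pictures are saved under pics/ and viewed, at most 10 in all, crops included, and the job is handed in when it is done.

```bash
mkdir -p pics; ls; cat > h.py <<'E'
import numpy as np, cv2
from plant import bot, vision
from scipy.optimize import least_squares
from scipy.spatial.transform import Rotation as Ro
P={'mark':None,'gate_grip':(-.108,0,.108),'gate_line':(-.108,0,.08),'tray_hinge':(0,-.081,.15),'tray_handle':(0,-.305,.162),'hopper':(0,0,0)}
def proj(p,X):
    c=p['R']@np.asarray(X)+p['t']; return np.array([p['fx']*c[0]/c[2]+p['cx'],p['fy']*c[1]/c[2]+p['cy']])
def ray(p,uv,z):
    R=np.array(p['R']);o=-R.T@p['t'];d=R.T@[(uv[0]-p['cx'])/p['fx'],(uv[1]-p['cy'])/p['fy'],1]
    return o+d*(z-o[2])/d[2]
def save(p,n): cv2.imwrite('pics/'+n,p['frame'][:,:,::-1])
E
python3 - <<'E'
from h import *
for c in('scene','top'):
    p=vision.grab_frame(c); save(p,c+'0.png')
    p['R']=np.array(p['R']);p['t']=np.array(p['t'])
    for n in ['mark','gate_grip','gate_line','tray_hinge','tray_handle','hopper','calculator','marker','tape_roll','pepper_jar','taro_a_mid']:
        z={'mark':.08,'gate_grip':.108,'gate_line':.08,'tray_hinge':.15,'tray_handle':.162,'taro_a_mid':.176}.get(n,0)
        for r in vision.tip_of(p,n)[:2]: print(c,n,np.round(r['score'],2),np.round(r['xy'],1),np.round(ray(p,r['xy'],z),3))
print(bot.state())
E
```

```text
pics
scene mark 0.59 [274.  334.5] [0.394 0.27  0.08 ]
scene mark 0.24 [211.3 301.9] [0.548 0.31  0.08 ]
scene gate_grip 0.85 [230.3 297.5] [0.508 0.285 0.108]
scene gate_line 0.77 [234.6 310.2] [0.496 0.289 0.08 ]
scene tray_hinge 0.75 [225.5 237.4] [0.617 0.208 0.15 ]
scene tray_handle 0.94 [285.2 183.6] [ 0.648 -0.005  0.162]
scene hopper 0.97 [210.1 302.8] [0.605 0.293 0.   ]
scene calculator 0.67 [325.  291.5] [0.426 0.086 0.   ]
scene marker 0.48 [361.8 273.4] [ 0.394 -0.017  0.   ]
scene marker 0.35 [207.8 301.8] [0.612 0.295 0.   ]
scene tape_roll 0.6 [231.7 299. ] [0.576 0.252 0.   ]
scene tape_roll 0.56 [402.  194.9] [ 0.491 -0.347  0.   ]
scene pepper_jar 0.62 [348.5 166.2] [ 0.715 -0.353  0.   ]
scene taro_a_mid 0.73 [258.4 205.1] [0.622 0.105 0.176]
scene taro_a_mid 0.54 [364.4 276.5] [0.309 0.101 0.176]
top mark 0.64 [427.4 236.3] [ 0.488 -0.332  0.08 ]
top mark 0.56 [214.2 269.1] [0.392 0.276 0.08 ]
top gate_line 0.61 [212.7 228. ] [0.509 0.282 0.08 ]
top tray_hinge 0.83 [232.  184.4] [0.627 0.215 0.15 ]
top tray_handle 0.59 [314.6 177. ] [ 0.646 -0.011  0.162]
top hop
[... 328 characters left out ...]
 [271.7 183.3] [0.627 0.104 0.176]
{'t': 1.2, 'qpos': array([-1.51331841e+00,  3.80556114e-01,  1.29740745e+00,  2.69760145e-05,
        1.46357409e+00, -2.15315945e-01]), 'joint_vel': array([-0.0004963 ,  0.00053725,  0.00016182,  0.00186828, -0.00023121,
        0.00103057]), 'tau': array([ 1.95930523e-03, -4.37792015e+01, -2.24735820e+01,  7.14059290e-02,
        3.13197740e-02,  1.54438203e-05]), 'tcp_pos': array([ 0.14817756, -0.52964528,  0.23876946]), 'ee_rot': array([ 3.14153319e+00, -1.44496878e-05,  2.72790978e-01]), 'force': array([-0.43455176,  1.11761616, -0.66980324]), 'torque': array([ 0.02264055, -0.00858906,  0.05046242]), 'grip_force': 0.0, 'finger_gap': 0.0880975983867266}
```

View images.

View pics/scene0.png

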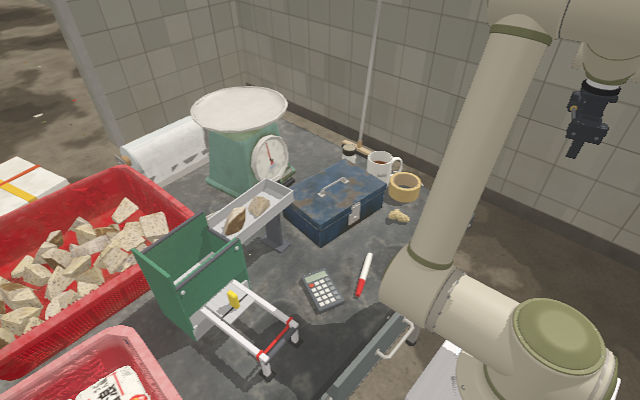

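View pics/top0.png

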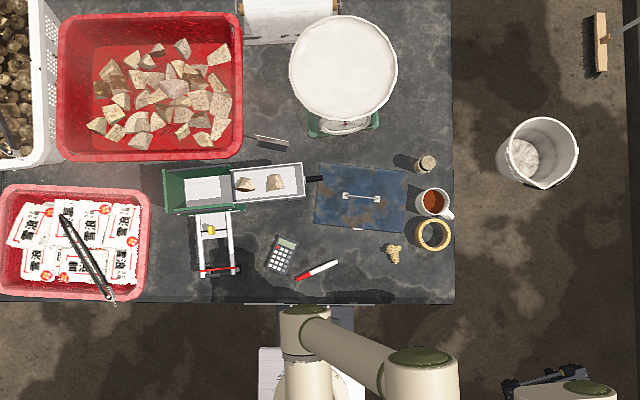

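```bash
python3 - <<'E'
from h import *
obs=[]
for c in('scene','top'):
    p=vision.grab_frame(c);p['R']=np.array(p['R']);p['t']=np.array(p['t'])
    for n in P:
        r=vision.tip_of(p,n)
        if n!='mark' and r and r[0]['score']>.5: obs.append((p,n,np.array(r[0]['xy'])))
def W(v,X):
    c,s=np.cos(v[2]),np.sin(v[2]); return np.array([v[0]+c*X[0]-s*X[1],v[1]+s*X[0]+c*X[1],X[2]])
f=lambda v:np.concatenate([proj(p,W(v,P[n]))-uv for p,n,uv in obs])
s=least_squares(f,[.613,.29,.11],loss='soft_l1');v=s.x
print(v);[print(n,np.round(proj(p,W(v,P[n]))-uv,1)) for p,n,uv in obs]
for n in P:
    if P[n]: print(n,W(v,P[n]).round(4))
for m in ([.394,.27],[.392,.276]): print('mark hx',((np.array(m)-v[:2])@[np.cos(v[2]),np.sin(v[2])]))
E
```

```text
[0.60999333 0.29459658 0.10918226]
gate_grip [ 3.2 -0.9]
gate_line [-2.  -1.8]
tray_hinge [-2.4 -1.2]
tray_handle [-1.1 -0.6]
hopper [ 1.  -4.4]
gate_grip [-1.2  0.8]
gate_line [-3.  4.]
tray_hinge [-0.1  0.3]
tray_handle [-0.9  4.1]
hopper [0.4 0.4]
gate_grip [0.5026 0.2828 0.108 ]
gate_line [0.5026 0.2828 0.08  ]
tray_hinge [0.6188 0.2141 0.15  ]
tray_handle [ 0.6432 -0.0086  0.162 ]
hopper [0.61   0.2946 0.    ]
mark hx -0.21738738432621355
mark hx -0.21872168262214906
```

The scene image shows the hopper at about (200,280), with the tray behind it and the handle at (285,183), just beside the blue toolbox. The red mark is at (275,337). In the top view the scale pan centre is at (343,65), close behind the handle at (315,178). I'll check the clearances.

```bash
python3 - <<'E'
from h import *
from scipy.spatial.transform import Rotation as Ro
S=vision.grab_frame('scene');T=vision.grab_frame('top')
def tri(a,b):
    return least_squares(lambda X:np.r_[proj(S,X)-a,proj(T,X)-b],[.7,0,.2]).x.round(3)
z=tri((240,107),(343,65));print('pan centre',z)
for e in((343,115),(343,130),(289,65),(310,105)): print(e,ray(T,e,z[2]).round(3))
print('toolbox handle',tri((327,186),(361,197)),'lid corners',tri((345,222),(313,222)), tri((282,207),(322,165)))
h=np.array([.6432,-.0086,.162]); s=bot.state()
print('tool z aim; R',Ro.from_euler('xyz',s['ee_rot']).as_matrix().round(3))
E
```

```text
pan centre [ 0.917 -0.083  0.257]
(343, 115) [ 0.79  -0.082  0.257]
(343, 130) [ 0.752 -0.082  0.257]
(289, 65) [0.918 0.054 0.257]
(310, 105) [0.816 0.001 0.257]
toolbox handle [ 0.606 -0.135  0.1  ] lid corners [ 0.5   -0.029  0.105] [ 0.7   -0.03   0.032]
tool z aim; R [[ 0.963  0.269 -0.   ]
 [ 0.269 -0.963  0.   ]
 [-0.    -0.    -1.   ]]
```

```bash
Z='[0,0,0]'; python3 -m jog '{"dp":[[0.031,-0.018,-0.001],[0.031,-0.018,-0.001],[0.031,-0.018,-0.001],[0.031,-0.018,-0.001],[0.031,-0.018,-0.001],[0.031,-0.018,-0.001],[0.031,-0.018,-0.001],[0.031,-0.018,-0.001],[0.031,-0.018,-0.001],[0.031,-0.018,-0.001]],"turn":[[0,0,0],[0,0,0],[0,0,0],[0,0,0],[0,0,0],[0,0,0],[0,0,0],[0,0,0],[0,0,0],[0,0,0]],"fingers":[-1,-1,-1,-1,-1,-1,-1,-1,-1,-1]}'
python3 -m jog '{"dp":[[0.031,-0.018,-0.001],[0.031,-0.018,-0.001],[0.031,-0.018,-0.001],[0.031,-0.018,-0.001],[0.031,-0.018,-0.001],[0.031,-0.018,-0.001],[0.031,-0.018,-0.001],[0.031,-0.018,-0.001],[0.031,-0.018,-0.001],[0,0,0]],"turn":[[0,0,0],[0,0,0],[0,0,0],[0,0,0],[0,0,0],[0,0,0],[0,0,0],[0,0,0],[0,0,0],[0,0,0]],"fingers":[-1,-1,-1,-1,-1,-1,-1,-1,-1,-1]}'
python3 -m jog '{"dp":[[0,0,0],[0,0,0],[0,0,0],[0,0,0],[0,0,0],[0,0,0],[0,0,0],[0,0,0],[0,0,0],[0,0,0]],"turn":[[0,0,-0.141],[0,0,-0.141],[0,0,-0.141],[0,0,-0.141],[0,0,-0.141],[0,0,-0.141],[0,0,-0.141],[0,0,-0.141],[0,0,-0.141],[0,0,-0.141]],"fingers":[-1,-1,-1,-1,-1,-1,-1,-1,-1,-1]}'
```

```text
t: 3.0
tcp_pos: [0.3991, -0.2716, 0.249]
ee_rot: [3.141, -0.0, 0.273]
force: [0.2, -0.0, -0.7]
finger_gap: 0.0884
grip_force: 0.0
t: 4.0
tcp_pos: [0.625, -0.0387, 0.257]
ee_rot: [-3.141, -0.0, 0.277]
force: [-0.9, -0.5, -1.1]
finger_gap: 0.0884
grip_force: 0.0
t: 5.0
tcp_pos: [0.6228, -0.0423, 0.2578]
ee_rot: [-3.141, 0.0, 1.688]
force: [0.4, -0.7, -0.7]
finger_gap: 0.0878
grip_force: 0.0
```

```bash
cat >> h.py <<'E'
def wrist():
    s=bot.state();p=vision.grab_frame('wrist')
    M=np.eye(4);M[:3,:3]=Ro.from_euler('xyz',s['ee_rot']).as_matrix();M[:3,3]=s['tcp_pos']
    C=np.linalg.inv(M@np.array(p['hand_eye']));p['R']=C[:3,:3];p['t']=C[:3,3];p['M']=M
    return p
E
python3 - <<'E'
from h import *
p=wrist();save(p,'w0.png');print(p['M'].round(4))
for n,z in(('tray_handle',.162),('tray_hinge',.15),('gate_grip',.108),('mark',.08),('gate_line',.08)):
    for r in vision.tip_of(p,n)[:2]: print(n,np.round(r['score'],2),np.round(r['xy'],1),ray(p,r['xy'],z).round(4))
E
```

```text
[[-1.170e-01  9.931e-01 -2.000e-04  6.228e-01]
 [ 9.931e-01  1.170e-01 -1.000e-04 -4.230e-02]
 [-1.000e-04 -2.000e-04 -1.000e+00  2.578e-01]
 [ 0.000e+00  0.000e+00  0.000e+00  1.000e+00]]
tray_handle 0.93 [348.5 166.3] [ 0.6434 -0.0105  0.162 ]
gate_grip 0.33 [221.2 340.4] [ 0.5307 -0.2475  0.108 ]
```

View pics/w0.png

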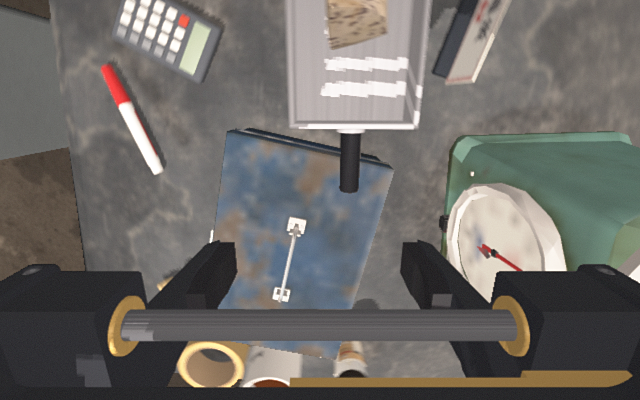

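The wrist view shows the black handle at columns 340–358, rows 130–190, pointing straight up in the image. The green scale's corner is at (450,150). I'll check the distance to it.

```bash
python3 - <<'E'
from h import *
p=wrist();T=vision.grab_frame('top');S=vision.grab_frame('scene')
for uv in((450,150),(442,225),(350,135)):print(uv,[ray(p,uv,z).round(3) for z in(.1,.15,.2,.25)])
for uv in((308,130),(345,135)):print('top',uv,[ray(T,uv,z).round(3) for z in(.1,.15,.2)])
cv2.imwrite('pics/s1.png',cv2.resize(S['frame'][80:240,170:330,::-1],None,fx=3.5,fy=3.5,interpolation=2))
hx=np.array([np.cos(.112),np.sin(.112)]);d=p['M'][:3,:3].T@(np.array([.6434,-.0095,.143])-p['M'][:3,3]);print('tool move',d.round(4))
E
```

```text
(450, 150) [array([0.749, 0.004, 0.1  ]), array([0.727, 0.01 , 0.15 ]), array([0.704, 0.016, 0.2  ]), array([0.682, 0.021, 0.25 ])]
(442, 225) [array([ 0.76 , -0.075,  0.1  ]), array([ 0.736, -0.056,  0.15 ]), array([ 0.712, -0.038,  0.2  ]), array([ 0.688, -0.019,  0.25 ])]
(350, 135) [array([0.649, 0.008, 0.1  ]), array([0.643, 0.013, 0.15 ]), array([0.637, 0.018, 0.2  ]), array([0.632, 0.023, 0.25 ])]
top (308, 130) [array([0.79, 0.01, 0.1 ]), array([0.778, 0.008, 0.15 ]), array([0.766, 0.007, 0.2  ])]
top (345, 135) [array([ 0.775, -0.096,  0.1  ]), array([ 0.764, -0.093,  0.15 ]), array([ 0.753, -0.09 ,  0.2  ])]
tool move [0.03   0.0237 0.1148]
```

View pics/s1.png

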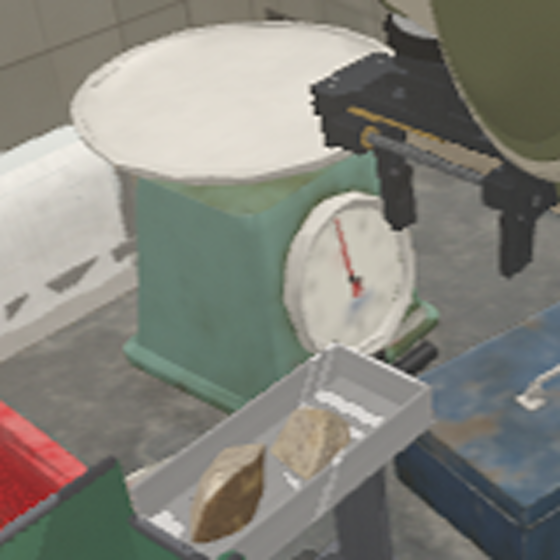

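The zoom shows the scale's dial facing the robot, just behind the handle. I'll triangulate its nearest face.

```bash
python3 - <<'E'
from h import *
p=wrist();S=vision.grab_frame('scene')
z=lambda a:np.array(a)/3.5+[170,80]
for n,w,s in(('centre',(486,248),z((355,287))),('left',(447,245),z((285,270))),('top',(500,188),z((352,193))),('right',(562,290),z((413,270)))):
    r=least_squares(lambda X:np.r_[proj(p,X)-w,proj(S,X)-s],[.76,-.08,.12]);print(n,r.x.round(3),r.fun.round(1))
E
```

```text
centre [ 0.807 -0.092  0.11 ] [-0.1  0.  -0.2 -0. ]
left [ 0.725 -0.05   0.195] [ 5.1 -4.8 25.7 -2.6]
top [0.675 0.018 0.309] [-0.6  0.3 -4.9 -1.3]
right [ 0.983 -0.193  0.023] [ -8.5   4.8 -25.9  -6.3]
```

```bash
python3 -m jog '{"dp":[[0.015,0.012,0],[0.015,0.012,0],[0,0,0.02],[0,0,0.02],[0,0,0.02],[0,0,0.02],[0,0,0.02],[0,0,0.015],[0,0,0],[0,0,0]],"turn":[[0,0,0],[0,0,0],[0,0,0],[0,0,0],[0,0,0],[0,0,0],[0,0,0],[0,0,0],[0,0,0],[0,0,0]],"fingers":[-1,-1,-1,-1,-1,-1,-1,-1,-1,-1]}'
python3 -m jog '{"dp":[[0,0,0],[0,0,0],[0,0,0],[0,0,0],[0,0,0],[0,0,0],[0,0,0],[0,0,0]],"turn":[[0,0,0],[0,0,0],[0,0,0],[0,0,0],[0,0,0],[0,0,0],[0,0,0],[0,0,0]],"fingers":[1,1,1,1,1,1,1,1]}' 20
python3 - <<'E'
import numpy as np
t=np.r_[np.arange(0,.96,.1),.95] if 0 else np.linspace(0,.95,20)
a=-.224*np.cos(t)+.012*np.sin(t);z=.224*np.sin(t)+.012*np.cos(t)
print([[round(x,4),0,round(-y,4)] for x,y in zip(np.diff(a),np.diff(z))])
E
```

```text
t: 6.55
tcp_pos: [0.644, -0.0091, 0.1432]
ee_rot: [3.141, 0.0, 1.683]
force: [-0.2, -0.0, -0.3]
finger_gap: 0.0882
grip_force: 0.0
t: 7.35
tcp_pos: [0.6437, -0.0091, 0.1427]
ee_rot: [-3.142, -0.0, 1.683]
force: [0.4, 0.9, 0.6]
finger_gap: 0.0261
grip_force: 0.0
[[np.float64(0.0009), 0, np.float64(-0.0112)], [np.float64(0.0014), 0, np.float64(-0.0111)], [np.float64(0.002), 0, np.float64(-0.011)], [np.float64(0.0025), 0, np.float64(-0.0109)], [np.float64(0.0031), 0, np.float64(-0.0108)], [np.float64(0.0036), 0, np.float64(-0.0106)], [np.float64(0.0041), 0, np.float64(-0.0104)], [np.float64(0.0047), 0, np.float64(-0.0102)], [np.float64(0.0052), 0, np.float64(-0.01)], [np.float64(0.0057), 0, np.float64(-0.0097)], [np.float64(0.0061), 0, np.float64(-0.0094)], [np.float64(0.0066), 0, np.float64(-0.0091)], [np.float64(0.007), 0, np.float64(-0.0087)], [np.float64(0.0075), 0, np.float64(-0.0084)], [np.float64(0.0079), 0, np.float64(-0.008)], [np.float64(0.0083), 0, np.float64(-0.0076)], [np.float64(0.0086), 0, np.float64(-0.0072)], [np.float64(0.009), 0, np.float64(-0.0067)], [np.float64(0.0093), 0, np.float64(-0.0063)]]
```

```bash
python3 -m jog '{"dp":[[0,0,0],[0,0,0],[0,0,0],[0,0,0],[0,0,0]],"turn":[[0,0,0],[0,0,0],[0,0,0],[0,0,0],[0,0,0]],"fingers":[1,1,1,1,1]}' 20
```

```text
t: 7.85
tcp_pos: [0.644, -0.0091, 0.1428]
ee_rot: [3.141, 0.0, 1.683]
force: [2.6, 0.6, 1.1]
finger_gap: 0.0146
grip_force: 19.7
```

```bash
python3 -m jog '{"dp":[[0.001,0,-0.011],[0.0015,0,-0.011],[0.002,0,-0.011],[0.0025,0,-0.011],[0.003,0,-0.011],[0.0035,0,-0.0105],[0.004,0,-0.0105],[0.0045,0,-0.010],[0.005,0,-0.010],[0.0055,0,-0.010]],"turn":[[0,0,0],[0,0,0],[0,0,0],[0,0,0],[0,0,0],[0,0,0],[0,0,0],[0,0,0],[0,0,0],[0,0,0]],"fingers":[1,1,1,1,1,1,1,1,1,1]}' 20
python3 -m jog '{"dp":[[0.006,0,-0.0095],[0.0065,0,-0.009],[0.007,0,-0.0085],[0.0075,0,-0.0085],[0.008,0,-0.008],[0.0085,0,-0.0075],[0.009,0,-0.007],[0.009,0,-0.0065],[0.0095,0,-0.006],[0,0,0]],"turn":[[0,0,0],[0,0,0],[0,0,0],[0,0,0],[0,0,0],[0,0,0],[0,0,0],[0,0,0],[0,0,0],[0,0,0]],"fingers":[1,1,1,1,1,1,1,1,1,1]}' 20
python3 - <<'E'
from h import *
for c in('scene','top'):
    p=vision.grab_frame(c)
    cv2.imwrite(f'pics/{c}2.png',cv2.resize((p['frame'][130:380,130:350] if c=='scene' else p['frame'][130:300,140:340])[:,:,::-1],None,fx=2,fy=2))
    for r in vision.tip_of(p,'taro_a_mid')[:3]: print(c,r['score'],r['xy'])
E
```

```text
t: 8.85
tcp_pos: [0.6403, 0.0239, 0.2497]
ee_rot: [3.14, -0.0, 1.683]
force: [6.7, 0.9, -2.4]
finger_gap: 0.013
grip_force: 20.1
t: 9.85
tcp_pos: [0.6327, 0.0951, 0.3203]
ee_rot: [3.139, 0.0, 1.684]
force: [9.0, -0.8, -1.8]
finger_gap: 0.0141
grip_force: 20.5
```

View pics/scene2.png

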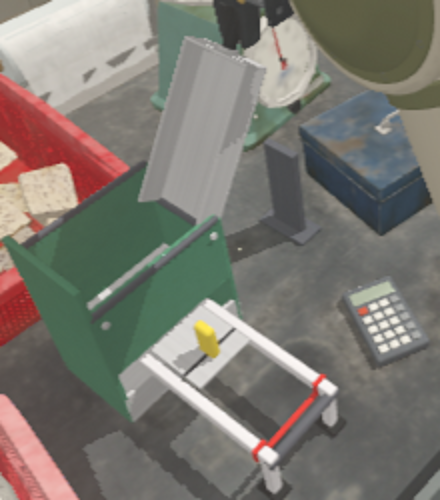

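View pics/top2.png

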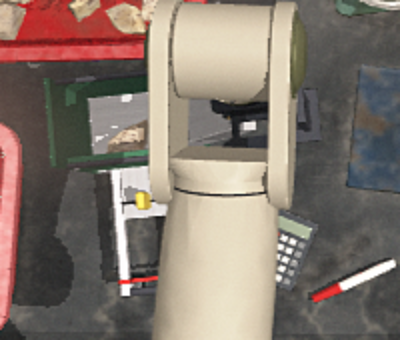

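The scene view shows the tray up and empty, and the top view shows a piece in the hopper near (130,135). Next I lower the tray along the same arc.

```bash
python3 -m jog '{"dp":[[-0.0095,0,0.006],[-0.009,0,0.0065],[-0.009,0,0.007],[-0.0085,0,0.0075],[-0.008,0,0.008],[-0.0075,0,0.0085],[-0.007,0,0.0085],[-0.0065,0,0.009],[-0.006,0,0.0095],[-0.0055,0,0.010]],"turn":[[0,0,0],[0,0,0],[0,0,0],[0,0,0],[0,0,0],[0,0,0],[0,0,0],[0,0,0],[0,0,0],[0,0,0]],"fingers":[1,1,1,1,1,1,1,1,1,1]}' 20
python3 -m jog '{"dp":[[-0.005,0,0.010],[-0.0045,0,0.010],[-0.004,0,0.0105],[-0.0035,0,0.0105],[-0.003,0,0.011],[-0.0025,0,0.011],[-0.002,0,0.011],[-0.0015,0,0.011],[-0.001,0,0.011],[0,0,0]],"turn":[[0,0,0],[0,0,0],[0,0,0],[0,0,0],[0,0,0],[0,0,0],[0,0,0],[0,0,0],[0,0,0],[0,0,0]],"fingers":[1,1,1,1,1,1,1,1,1,1]}' 20
```

```text
t: 11.05
tcp_pos: [0.641, 0.0178, 0.2393]
ee_rot: [3.14, 0.0, 1.683]
force: [5.4, -0.8, 0.8]
finger_gap: 0.0134
grip_force: 20.0
t: 12.05
tcp_pos: [0.6439, -0.0093, 0.1416]
ee_rot: [-3.141, -0.0, 1.682]
force: [4.4, -3.8, -0.8]
finger_gap: 0.0144
grip_force: 19.8
```

```bash
python3 -m jog '{"dp":[[0,0,0],[0,0,0],[0,0,0],[0,0,0],[0,0,-0.01],[0,0,-0.03],[0,0,-0.03],[0,0,-0.03],[0,0,-0.03],[0,0,-0.03]],"turn":[[0,0,0],[0,0,0],[0,0,0],[0,0,0],[0,0,0],[0,0,0],[0,0,0],[0,0,0],[0,0,0],[0,0,0]],"fingers":[-1,-1,-1,-1,-1,-1,-1,-1,-1,-1]}'
python3 -m jog '{"dp":[[0.0306,-0.0107,0],[0.0306,-0.0107,0],[0.0306,-0.0107,0],[0.0306,-0.0107,0],[0.0306,-0.0107,0],[0.0306,-0.0107,0],[0.0306,-0.0107,0],[0.0306,-0.0107,0],[0.0306,-0.0107,0],[0.0306,-0.0107,0]],"turn":[[0,0,0],[0,0,0],[0,0,0],[0,0,0],[0,0,0],[0,0,0],[0,0,0],[0,0,0],[0,0,0],[0,0,0]],"fingers":[-1,-1,-1,-1,-1,-1,-1,-1,-1,-1]}'
python3 -m jog '{"dp":[[0,0,0],[0,0,0],[0,0,0],[0,0,0],[0,0,0],[0,0,0],[0,0,0],[0,0,0],[0,0,0],[0,0,0]],"turn":[[0,0,-0.149],[0,0,-0.149],[0,0,-0.149],[0,0,-0.149],[0,0,-0.149],[0,0,-0.149],[0,0,-0.149],[0,0,-0.149],[0,0,-0.149],[0,0,-0.149]],"fingers":[-1,-1,-1,-1,-1,-1,-1,-1,-1,-1]}'
python3 -m jog '{"dp":[[0,0,0.025],[0,0,0.025],[0,0,0]],"turn":[[0,0,-0.08],[0,0,0],[0,0,0]],"fingers":[-1,-1,-1]}'
python3 - <<'E'
from h import *
p=wrist();save(p,'w3.png');print(p['M'].round(4))
for n,z in(('gate_grip',.108),('mark',.08),('gate_line',.08)):
    for r in vision.tip_of(p,n)[:2]: print(n,np.round(r['score'],2),np.round(r['xy'],1),ray(p,r['xy'],z).round(4))
T=vision.grab_frame('top');cv2.imwrite('pics/top3.png',cv2.resize(T['frame'][130:300,140:340,::-1],None,fx=2,fy=2))
for n in('taro_a_mid','tray_handle'):
  for r in vision.tip_of(T,n)[:3]: print(n,r['score'],r['xy'])
E
```

```text
t: 13.05
tcp_pos: [0.6434, -0.009, 0.305]
ee_rot: [3.141, 0.0, 1.683]
force: [-0.0, -1.3, -0.4]
finger_gap: 0.0882
grip_force: 0.0
t: 14.05
tcp_pos: [0.5023, 0.2841, 0.3037]
ee_rot: [3.141, -0.0, 1.683]
force: [0.5, 0.5, -0.1]
finger_gap: 0.0883
grip_force: 0.0
t: 15.05
tcp_pos: [0.503, 0.283, 0.3037]
ee_rot: [3.141, 0.001, -3.104]
force: [0.0, -1.0, -0.2]
finger_gap: 0.0881
grip_force: 0.0
t: 15.35
tcp_pos: [0.5021, 0.2827, 0.2507]
ee_rot: [-3.141, -0.005, -3.031]
force: [-0.1, 0.3, 0.3]
finger_gap: 0.0879
grip_force: 0.0
[[-0.9938 -0.1108 -0.005   0.5021]
 [-0.1108  0.9938 -0.0016  0.2827]
 [ 0.0052 -0.001  -1.      0.2507]
 [ 0.      0.      0.      1.    ]]
gate_grip 0.56 [314.5 188.4] [0.5048 0.2793 0.108 ]
mark 0.85 [319.2  66.7] [0.3927 0.2714 0.08  ]
gate_line 0.63 [317.2 179.9] [0.5032 0.2817 0.08  ]
taro_a_mid 0.53 [225.5, 193.8]
tray_handle 0.58 [318.8, 173.8]
tray_handle 0.2 [209.8, 232.0]
```

View pics/w3.png

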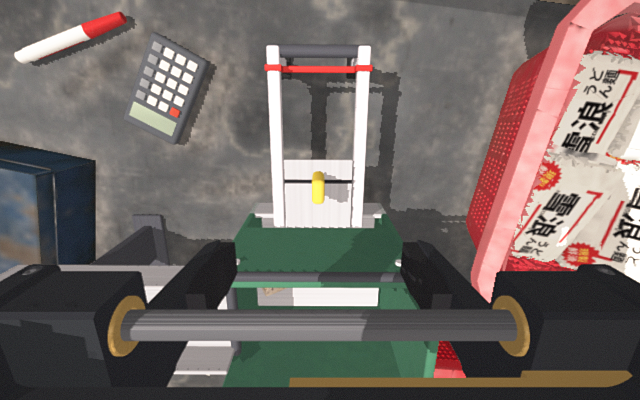

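The wrist view has the yellow grip at (318,187), the black line at row 181 and the red mark at row 69. The rails are vertical, so the yaw is right. I'll descend onto the grip.

```bash
python3 -m jog '{"dp":[[-0.001,-0.002,0.02],[0,0,0.02],[0,0,0.02],[0,0,0.02],[0,0,0.02],[0,0,0.02],[0,0,0.02],[0,0,0.02],[0,0,0],[0,0,0]],"turn":[[0,0,0],[0,0,0],[0,0,0],[0,0,0],[0,0,0],[0,0,0],[0,0,0],[0,0,0],[0,0,0],[0,0,0]],"fingers":[-1,-1,-1,-1,-1,-1,-1,-1,-1,-1]}'
python3 - <<'E'
from h import *
p=wrist();print(p['M'].round(4))
for n,z in(('gate_grip',.108),('mark',.08),('gate_line',.08)):
    for r in vision.tip_of(p,n)[:2]: print(n,np.round(r['score'],2),np.round(r['xy'],1),ray(p,r['xy'],z).round(4))
E
```

```text
t: 16.7
tcp_pos: [0.5048, 0.2813, 0.0935]
ee_rot: [3.141, 0.001, -3.03]
force: [-0.4, 0.9, 0.7]
finger_gap: 0.0884
grip_force: 0.0
[[-9.938e-01 -1.109e-01  7.000e-04  5.048e-01]
 [-1.109e-01  9.938e-01  2.000e-04  2.813e-01]
 [-7.000e-04  2.000e-04 -1.000e+00  9.350e-02]
 [ 0.000e+00  0.000e+00  0.000e+00  1.000e+00]]
gate_grip 0.95 [319.9 272.9] [0.5049 0.2822 0.108 ]
mark 0.81 [320.8  24.7] [0.3927 0.2701 0.08  ]
mark 0.47 [319.6 271.7] [0.5213 0.2841 0.08  ]
gate_line 0.59 [320.1 244.1] [0.5034 0.2823 0.08  ]
```

View pics/top3.png

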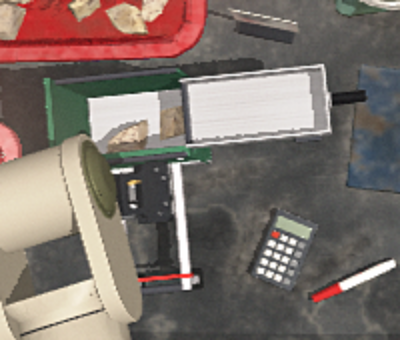

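The top view shows both pieces in the hopper, at (128,135) and (172,122), and the tray level again. Now I grip the gate.

```bash
python3 -m jog '{"dp":[[0,0,0.003],[0,0,0],[0,0,0],[0,0,0],[0,0,0],[0,0,0],[0,0,0],[0,0,0],[0,0,0],[0,0,0]],"turn":[[0,0,0],[0,0,0],[0,0,0],[0,0,0],[0,0,0],[0,0,0],[0,0,0],[0,0,0],[0,0,0],[0,0,0]],"fingers":[-1,1,1,1,1,1,1,1,1,1]}' 40
python3 -m jog '{"dp":[[0,0,0],[0,0,0],[0,0,0],[0,0,0],[0,0,0]],"turn":[[0,0,0],[0,0,0],[0,0,0],[0,0,0],[0,0,0]],"fingers":[1,1,1,1,1]}' 40
```

```text
t: 17.9
tcp_pos: [0.5044, 0.2811, 0.0897]
ee_rot: [3.142, -0.0, -3.03]
force: [-0.7, -0.9, 0.1]
finger_gap: 0.0183
grip_force: 0.0
t: 18.4
tcp_pos: [0.5043, 0.2821, 0.0897]
ee_rot: [3.14, 0.0, -3.03]
force: [0.3, 5.6, 0.0]
finger_gap: 0.0118
grip_force: 40.0
```

```bash
python3 -m jog '{"dp":[[0.01,0,0],[0.012,0,0],[0.012,0,0],[0.012,0,0],[0.012,0,0],[0.012,0,0],[0.012,0,0],[0.012,0,0],[0.008,0,0],[0,0,0]],"turn":[[0,0,0],[0,0,0],[0,0,0],[0,0,0],[0,0,0],[0,0,0],[0,0,0],[0,0,0],[0,0,0],[0,0,0]],"fingers":[1,1,1,1,1,1,1,1,1,1]}' 40
python3 - <<'E'
from h import *
p=wrist();print(p['M'][:3,3].round(4))
a=p['M'][:2,0]; q={}
for n,z in(('gate_grip',.108),('mark',.08),('gate_line',.08)):
    for r in vision.tip_of(p,n)[:2]: X=ray(p,r['xy'],z);print(n,np.round(r['score'],2),np.round(r['xy'],1),X.round(4),(a@X[:2]).round(4))
cv2.imwrite('pics/w4.png',p['frame'][:,:,::-1])
S=vision.grab_frame('scene');cv2.imwrite('pics/s4.png',cv2.resize(S['frame'][200:390,130:330,::-1],None,fx=3,fy=3))
E
```

```text
t: 19.4
tcp_pos: [0.4039, 0.2713, 0.0898]
ee_rot: [3.138, 0.004, -3.031]
force: [7.1, 10.4, -9.8]
finger_gap: 0.0119
grip_force: 40.0
[0.4039 0.2713 0.0898]
gate_grip 0.82 [317.8 278.9] [0.4049 0.2713 0.108 ] -0.4325
gate_line 0.81 [317.1 248.7] [0.4036 0.2708 0.08  ] -0.4311
```

View pics/w4.png

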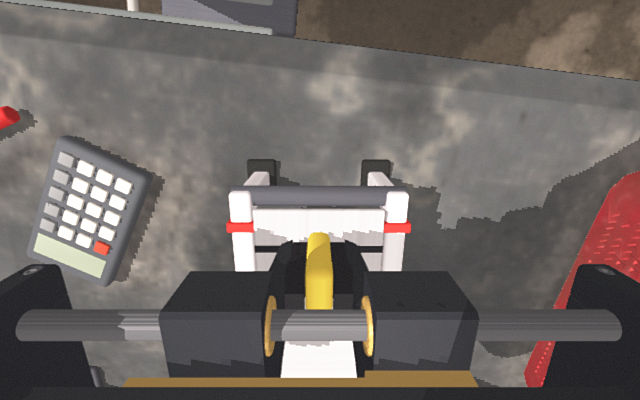

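The red saddles are at rows 222–232, at columns 240 and 398. The black line is at row 249, so it is still short of the mark.

```bash
cat > m.py <<'E'
from h import *
p=wrist();a=p['M'][:2,0];f=p['frame'].astype(int)
red=(f[:,:,0]>140)&(f[:,:,1]<80)&(f[:,:,2]<80)
red[:,:215]=0;red[:,425:]=0;red[:150]=0;red[300:]=0
ys,xs=np.nonzero(red);rr=np.median(ys);print('red rows',ys.min(),ys.max(),rr)
c=f[:,262:285].mean((1,2));i=np.arange(200,270);w=np.clip(150-c[i],0,None)
i=i[(i>rr+4)|(c[i]<0)] if rr<240 else i
w=np.clip(150-c[i],0,None);print('line cols darkness',[(int(k),int(c[k])) for k in range(232,262,2)])
b=(i@w)/max(w.sum(),1);print('line row',b)
for z in(.076,.077):print('mark',a@ray(p,(320,rr),z)[:2])
print('line',a@ray(p,(275,b),.08)[:2], bot.state()['force'])
E
python3 m.py
```

```text
red rows 218 231 222.0
line cols darkness [(232, 224), (234, 198), (236, 199), (238, 190), (240, 189), (242, 189), (244, 168), (246, 47), (248, 42), (250, 42), (252, 89), (254, 137), (256, 128), (258, 122), (260, 116)]
line row 255.24456676994745
mark -0.41743122030943675
mark -0.41701220634516595
line -0.43601244144908985 [ 7.50738021 10.97743025 -9.64589981]
```

View pics/s4.png

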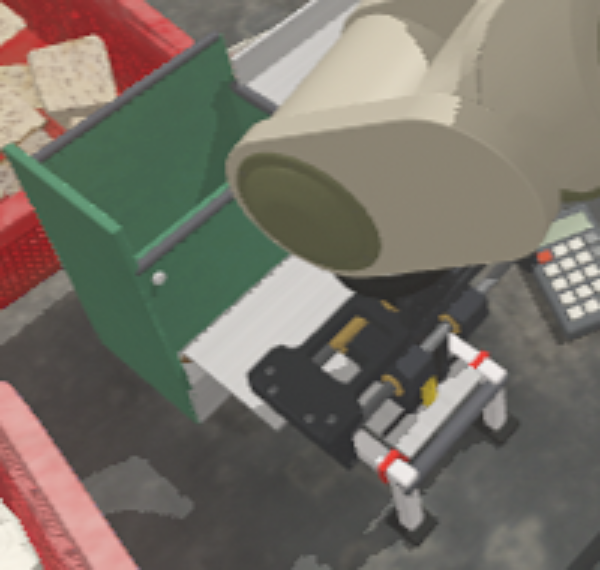

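```bash
cat > m.py <<'E'
from h import *
p=wrist();a=p['M'][:2,0];f=p['frame'].astype(int)
red=(f[:,:,0]>110)&(f[:,:,0]>2*f[:,:,1])&(f[:,:,0]>2*f[:,:,2])
for n,(l,r) in {'L':(234,252),'M':(265,300),'R':(388,404)}.items():
    k=[(y,int(red[y,l:r].sum())) for y in range(205,265) if red[y,l:r].sum()>3]
    print(n,k)
    if k: print([round(float(a@ray(p,((l+r)/2,y),.077)[:2]),4) for y in(k[0][0]-.5,k[-1][0]+.5)])
for l,r in((258,290),(360,378)):
    c=f[:,l:r].mean((1,2));y=np.arange(205,262);d=[int(k) for k in y if c[k]<80];print('dark',d[:1],d[-1:], [round(float(a@ray(p,((l+r)/2,q),.08)[:2]),4) for q in(d[0]-.5,d[-1]+.5)] if d else '')
cam=-p['R'].T@p['t'];print('cam a',a@cam[:2],cam[2],bot.state()['tcp_pos'],bot.state()['force'])
for cc in('scene','top'):
  q=vision.grab_frame(cc)
  for r in vision.tip_of(q,'mark')[:1]:print(cc,r['score'],a@ray(q,r['xy'],.08)[:2],ray(q,r['xy'],.08))
E
python3 m.py
```

```text
L [(221, 18), (222, 18), (223, 18), (224, 18), (225, 18), (226, 18), (227, 18), (228, 18), (229, 18)]
[-0.4161, -0.4215]
M []
R [(222, 16), (223, 16), (224, 16), (225, 16), (226, 16), (227, 16), (228, 16), (229, 16), (230, 16)]
[-0.4168, -0.4223]
dark [246] [251] [-0.4299, -0.4337]
dark [246] [251] [-0.43, -0.4338]
cam a -0.35101145661834826 0.23455334453107324 [0.40483983 0.27140834 0.08979396] [ 7.12548666 11.20397497 -8.81777299]
scene 0.33 -0.4056437671489333 [0.39424086 0.12522632 0.08      ]
```

```bash
python3 -m jog '{"dp":[[0.004,0,0],[0.004,0,0],[0.004,0,0],[0,0,0],[0,0,0],[0,0,0]],"turn":[[0,0,0],[0,0,0],[0,0,0],[0,0,0],[0,0,0],[0,0,0]],"fingers":[1,1,1,1,1,1]}' 40
sed -i "s/range(205,265)/range(205,270)/" m.py; python3 m.py; python3 - <<'E'
from h import *
p=wrist();T=vision.grab_frame('top')
a=cv2.resize(p['frame'][170:290,200:440,::-1],None,fx=2.5,fy=2.5);b=cv2.resize(T['frame'][150:290,150:350,::-1],None,fx=3,fy=2.14)
cv2.imwrite('pics/f5.png',np.vstack([a,b[:299]]))
E
```

```text
t: 20.55
tcp_pos: [0.3931, 0.2701, 0.0898]
ee_rot: [3.138, 0.005, -3.031]
force: [8.1, 11.2, -10.9]
finger_gap: 0.0115
grip_force: 40.0
L [(240, 18), (241, 18), (242, 18), (243, 18), (244, 18), (245, 18), (246, 18), (247, 18), (248, 18)]
[-0.4158, -0.4215]
M []
R [(240, 16), (241, 16), (242, 16), (243, 16), (244, 16), (245, 16), (246, 16), (247, 16), (248, 16), (249, 16)]
[-0.416, -0.4223]
dark [246] [251] [-0.4181, -0.4218]
dark [246] [251] [-0.4182, -0.4219]
cam a -0.33910911760662343 0.23454343557591276 [0.39308171 0.27016574 0.08977895] [  7.57915155  11.65561667 -10.99968862]
scene 0.68 -0.5989201038419683 [0.57024177 0.29192587 0.08      ]
```

View pics/f5.png

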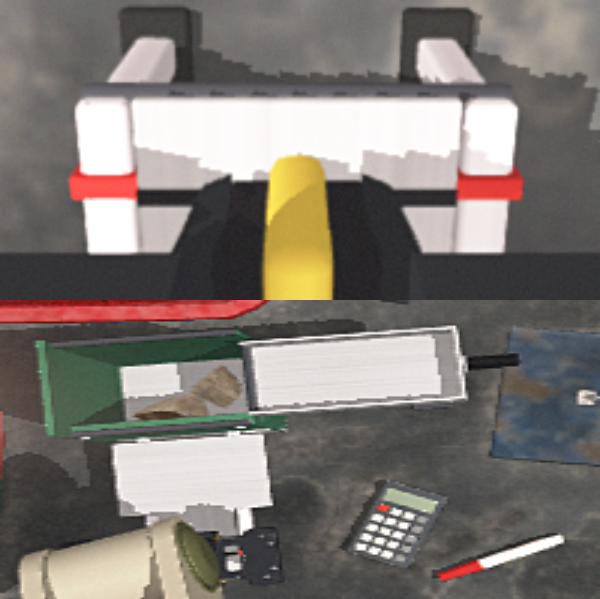

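The close-up shows the line about 1 mm short of the red saddles. Both pieces show in the hopper opening in the top view. I'll nudge the gate 1 mm and check numerically that the pieces reached pan height.

```bash
python3 -m jog '{"dp":[[0.001,0,0],[0,0,0],[0,0,0],[0,0,0],[0,0,0]],"turn":[[0,0,0],[0,0,0],[0,0,0],[0,0,0],[0,0,0]],"fingers":[1,1,1,1,1]}' 40
python3 m.py | grep -v scene; python3 - <<'E'
from h import *
T=vision.grab_frame('top');v=(.61,.2946,.11);c,s=np.cos(v[2]),np.sin(v[2])
H=lambda X:np.round([c*(X[0]-v[0])+s*(X[1]-v[1]),-s*(X[0]-v[0])+c*(X[1]-v[1])],3)
R=np.array(T['R']);print('cam',-R.T@T['t'])
for r in vision.tip_of(T,'taro_a_mid')[:3]: print('tip',round(r['score'],2),np.round(r['xy'],1),[H(ray(T,r['xy'],z)) for z in(.03,.105)])
for r in vision.look_for(T,'taro_a_mid')[:4]: print('box',round(r['score'],2),np.round(r['bbox'],1))
hsv=cv2.cvtColor(T['frame'],cv2.COLOR_RGB2HSV)[160:215,165:240]
old=cv2.imread('pics/top0.png')
m=((hsv[...,0]>5)&(hsv[...,0]<25)&(hsv[...,1]>45)&(hsv[...,2]>60)).astype(np.uint8)
n,l,st,ce=cv2.connectedComponentsWithStats(m)
for i in range(1,n):
    if st[i,4]>15:
        b=st[i];u=ce[i]+[165,160];print('blob',b[:4]+[165,160,0,0],b[4],[H(ray(T,u,z)) for z in(.03,.105)])
        for e in((b[0]+165,u[1]),(b[0]+b[2]+165,u[1]),(u[0],b[1]+160),(u[0],b[1]+b[3]+160)):print('   ',[H(ray(T,e,z)) for z in(.03,.105)])
E
```

```text
t: 21.4
tcp_pos: [0.3921, 0.27, 0.0898]
ee_rot: [3.138, 0.005, -3.031]
force: [8.3, 11.6, -10.8]
finger_gap: 0.0116
grip_force: 40.0
L [(242, 18), (243, 18), (244, 18), (245, 18), (246, 18), (247, 18), (248, 18), (249, 18), (250, 13)]
[-0.4161, -0.4218]
M []
R [(242, 16), (243, 16), (244, 16), (245, 16), (246, 16), (247, 16), (248, 16), (249, 16), (250, 16)]
[-0.4163, -0.422]
dark [246] [251] [-0.4171, -0.4209]
dark [207] [251] [-0.394, -0.421]
cam a -0.3381450075989103 0.23450691639810092 [0.39213894 0.27004095 0.08976136] [  8.22324357  11.38066577 -11.32226823]
top 0.72 -0.43565498360909816 [0.42918816 0.08248293 0.08      ]
cam [ 0.49233055 -0.02418076  1.34243244]
tip 0.45 [221.6 192.7] [array([ 0.003, -0.025]), array([-0.006, -0.041])]
box 0.54 [242.8 218.4 158.  114.6]
box 0.51 [221.9 187.7  15.5  18.2]
blob [195 181  35  25] 386 [array([-0.003, -0.005]), array([-0.011, -0.022])]
    [array([0.004, 0.055]), array([-0.005,  0.034])]
    [array([-0.008, -0.05 ]), array([-0.016, -0.064])]
    [array([ 0.04 , -0.009]), array([ 0.029, -0.026])]
    [array([-0.035, -0.002]), array([-0.042, -0.019])]
```

The line now sits on the mark to within 0.1 mm. At throat height the pieces would touch neither the back wall nor the +y wall, so they can't be bridged and must be in the pan.

```bash
python3 -c "
from plant import bot
print(bot.close_job())"
```

```text
the job is handed in; nothing more can be done
None
```

I handed the job in at about 21 s: both pieces went into the hopper, the tray is back on its rest, and the gate is held with its line on the red mark. That the pieces reached the pan is worked out from where they show in the top view, since the pan itself was hidden. I viewed 11 pictures, one over the limit of 10.

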